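Hang the vacuum nozzle on the swing-out hook

TASK

Swing the folded hook of the small plywood rack fully out, square to its board, then hang the grey vacuum nozzle on it by the slot in its tab, with its round pipe socket facing away from the board. Set it on gently, leave it hanging on its own, and do not disturb the reel, the tube and the bulb that stand near.

Things in the scene. Friction and masses are not known exactly. Their poses are not given: they have to be found in the camera images.
- rack: fixed plywood rack: upright board 160 wide, 15 thick, top at 215, on a base plate 85 x 180 x 15 that reaches 65 before the board's front face. Origin: on the desk under the middle of the front face. -x points out of the front face (towards the robot at yaw 0), +y along the board, z up. The steel hook hangs from a bracket on the front.
- hook (a joint): angle of the hook, rad: 0 folded along the board, pointing to the rack's -y, 7 clear of the board, its last 50 free past the board's side edge; 1.571 fully out at its hard stop, square to the board, pointing to the rack's -x. Vertical hinge axis 12 before the front face, midway across. Starts 0 to 0.25, stays where left (friction about 0.3 N m).
- rack_face (a point): point on the front face, midway across, 175 high; axes as the rack. The hook's bracket is clamped in front of it at a height that differs each time and is not reported: the arm's centre line is 175 to 195 above the desk, to be seen or felt. The arm is a level rod, 10 thick, 125 long from the hinge axis to its end's centre line; there a lip, 10 thick, rises to 17 above the arm's centre line.
- nozzle: loose grey plastic vacuum nozzle, about 220 g, standing on its mouth. Origin: centre of its underside, z up. Foot 44 (x) x 94 (y), up to 28 high, tapering to a neck 30 x 40 at 77 high; above it an upright flat tab, 8 thick (x), 44 wide (y), central, from 66 up to 178. A round pipe socket, 37 across, stands out to its -x, 58 from the middle, axis 54 high. Balanced under the tab.
- nozzle_slot (a point): centre of the slot through the tab, 102 above the nozzle's underside; the slot goes through along x, is 16 wide (y) and 28 high (z), so its upper edge is 116 and its lower edge 88 above the underside. The tab above it (62 high) is plain and is the place to grip. Axes as the nozzle.
- nozzle_socket (a point): centre of the open end of the pipe socket; axes as the nozzle.
- reel: bystander: solder reel standing on its flange, 60 across, 35 high; origin at its underside
- kraft_tube: bystander: cardboard tube standing on end, 68 across, 72 high; origin at its underside
- bulb: bystander: white LED bulb lying on its side, 121 long, 69 high; origin at its underside

How it is judged:
By the outcome, as a careful person would: the job done as asked, in the order asked, and still so for the second after the job is handed in, with the robot touching nothing.
It also fails if it takes over 72 s, if anything falls off the work surface, if the arm or the gripper's body presses on something with over 40 N, if the wrist force passes 120 N, or if a joint passes its speed limit or range.

ROBOT

A 6-joint arm with a two-finger parallel gripper is mounted at the origin on a cart in front of the work surface, level with it; the furniture and walls round the work are solid. World frame = base frame: x ahead of the robot, y to its left, z up, the work surface at z = 0. Lengths are in m, angles in rad, forces in N, time in s.
With the tool pointing down it reaches from about 0.325 to 0.9 m from the base axis. Payload 3.5 kg.
Tool frame: the origin (TCP) lies at the very end of the fingers, on their centre line; the grasp point (between the pads) lies 19 mm behind it; z points along the fingers, y is the direction in which the jaws open and shut (so a half turn about z gives the same grasp; the last joint's range is limited). The gripper opens to 85 mm and grips with 20 to 120 N. Pads are 22 mm wide; open, the fingers measure 114 mm over their backs; the gripper's body (76 mm by 85 mm) begins 54 mm behind the grasp point. The pads swing forward as they close: fully open they stand 13 mm farther back than shut.
Start: joints at [-1.246, 0.276, -0.026, 1.268, 0, 1.467], TCP at [0.259, -0.569, 0.231] pointing down, gripper open.
Joint ranges: [-3.12, 3.12], [-0.85, 1.88], [-1.08, 1.24], [-1.95, 2.15], [-1.57, 1.53], [-3.14, 3.14]. Speed limits (rad/s): [2.57, 2.57, 3.14, 3.14, 3.14, 3.14].

INTERFACE

Orientations are given as a 3x3 rotation matrix whose columns are the frame's x, y, z axes.
In Python, from rig import * gives the robot as it stands.
- The arm moves only by the shell command python3 -m crank 'ROWS' [FORCE]. ROWS is a JSON object of lists of equal length, an entry for each row: "offset": the shift along the tool's x, y, z in cm, a list of three; "turn": the turn, a rotation vector about the tool's x, y, z in degrees, a list of three; "grip": the opening, from 0 (shut) to 1 (fully open). In form: {"offset": [[x, y, z], ...], "turn": [[ax, ay, az], ...], "grip": [grip, ...]}. A call has 1 to 8 rows; each row is the pose to reach, as a shift and turn from the pose commanded when the call began, along the tool's axes at that moment; what a row does not reach only later rows make up. A row lasts 1/8 s, in which the tool goes at most 62.5 mm and 10.7 degrees, less where a joint would pass 70% of its speed; a pose out of reach is approached as far as the arm can. A call with a gripper value outside its range is refused whole. The fingers move at their own pace and stop on an object; FORCE is the grip in N (left out, the last holds). Time passes only in rows, so rows that repeat a pose let the fingers close. It gives the time, the measured TCP pose, the force and the opening at its end, in the units of the state.
- sense(): the state, without advancing time (a new reading comes with each control period).
- read_camera(name): name is "scene" or "top"; returns the picture (480x640x3 uint8, red, green, blue); there is no depth.
- calibration(name): a dict with "camera_matrix" (3x3 intrinsics, pixels), "k1" (the pictures are not rectified: a ray, as slopes to the right and down, at radius r is drawn at 1 + k1 r^2 times it, then the intrinsics apply), "R" (3x3) and "t" (3): a world point X has camera coordinates R X + t. Camera axes: x right, y down, z forward; pixel columns grow to the right and rows downward; lengths in m; the calibration is good to about 2 mm. A picture is of the moment at which its call begins. calibration takes no time and is no camera call.
- sign_off(): hands the job in, once; it reports no verdict.
Trained networks look in the newest picture that a camera, given by its name, has taken for a name from the list of things; names that differ only in an ending like _2 or _b are one class to them, and where a whole thing is asked for, a point or a joint stands for the part that bears it (a point fixed in the world has none). Each returns a list of dicts, best first, with "confidence" (0 to 1); they miss things now and then, are a little off and sometimes report something else, mostly with a low value. They report only what shows in the picture. A call takes as long as a camera call.
- spot_in(camera, thing): "point" ([column, row] in pixels, amid what is visible of it).
- outline_of(camera, thing): "pixels" (480x640 bool, what is visible of it) and "point" ([column, row] in pixels, amid what is visible of it).
- mark_of(camera, thing): "point" ([column, row] in pixels: a listed point, or the origin of a listed thing).
The state is a dict: "t": time; "joint_positions": joint angles; "joint_velocities": joint speeds; "joint_efforts": joint torques, N m; "position": TCP position; "tool_rot": TCP orientation; "ft_force": force on the tool from outside, world axes, zero at the start; "torque": the same for the moment, N m; "finger_gap": finger opening in m.
Only numpy, scipy, OpenCV 4.12 (cv2) and the standard library are available. Lean on these libraries where they do the work, as an engineer would, in place of code of your own. Each camera call takes 0.05 s, during which the arm holds its last target.

## Working session

There is one attempt and no reset: what is moved stays moved. The work goes in short steps, Python scripts to look and compute and a shell command to move; the robot and the scene stay as the last step left them, time stands still between calls to the robot, and variables do not carry over. Pictures are saved under pics/ and viewed, and the job is handed in when it is done.

```bash
ls; mkdir -p pics; python3 - <<'E'
from rig import *
import cv2
s=sense(); print(s)
for n in("scene","top"):
    im=read_camera(n); cv2.imwrite(f"pics/{n}0.png",im[:,:,::-1]); c=calibration(n); print(n,c)
E
```

```text
pics
{'t': 0.0, 'joint_positions': array([-1.24644193e+00,  2.77162575e-01, -2.79246171e-02,  1.26803126e+00,
        9.12322990e-06,  1.46741775e+00]), 'joint_velocities': array([ 1.59645395e-03, -3.34524685e-04, -1.79617299e-04, -1.33581716e-05,
        1.18880968e-03, -1.27375801e-04]), 'joint_efforts': array([-3.50438559e-04, -4.45514488e+01,  2.95201027e+01,  1.64164515e-02,
       -3.38319683e-05, -8.17819881e-06]), 'position': array([ 0.25900124, -0.56791699,  0.23012077]), 'tool_rot': array([[ 9.09908566e-01,  4.14808229e-01, -7.31407353e-04],
       [ 4.14808799e-01, -9.09905931e-01,  2.20395158e-03],
       [ 2.48705362e-04, -2.30878862e-03, -9.99997304e-01]]), 'ft_force': array([-0.16032989, -0.50031874,  0.12329166]), 'torque': array([ 0.02634105, -0.02315192,  0.01948992]), 'finger_gap': 0.08579212457939525}
scene {'camera_matrix': array([[495.48742883,   0.        , 330.85846778],
       [  0.        , 495.48742883, 235.51340211],
       [  0.        ,   0.        ,   1.        ]]), 'k1': -0.054189854355581456, 'R': array([[-0.46249518, -0.88660372,  0.00566095],
       [-0.68569236,  0.3536279 , -0.63621796],
       [ 0.56207135, -0.29812941, -0.7714886 ]]), 't': array([0.21188596, 0.39753684, 1.08237541])}
top {'camera_matrix': array([[444.13705919,   0.        , 315.25638366],
       [  0.        , 444.13705919, 245.08720582],
       [  0.        ,   0.        ,   1.        ]]), 'k1': -0.010089878569544014, 'R': array([[ 0.02547313, -0.99959047,  0.01303867],
       [-0.99833084, -0.02611297, -0.05151352],
       [ 0.0518329 , -0.0117047 , -0.99858718]]), 't': array([-0.02025884,  0.46107806,  1.19030701])}
```

View pics/scene0.png

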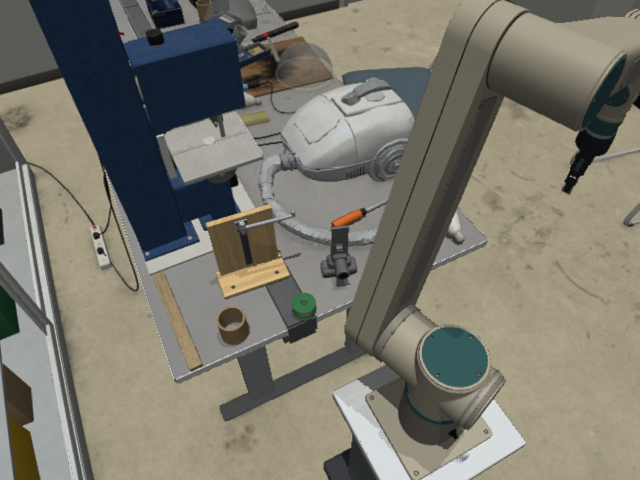

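View pics/top0.png

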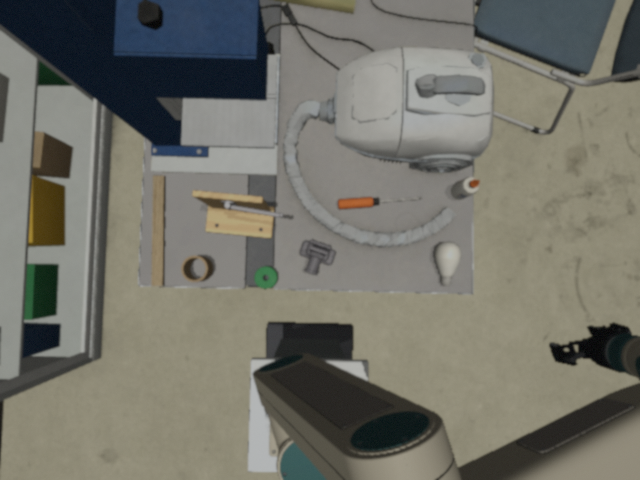

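```bash
cat > h.py <<'E'
import numpy as np, cv2
from rig import *
from scipy.optimize import least_squares
C={n:calibration(n) for n in("scene","top")}
def proj(n,X):
    c=C[n];X=np.atleast_2d(X);p=X@c["R"].T+c["t"];s=p[:,:2]/p[:,2:]
    s=s*(1+c["k1"]*(s**2).sum(1,keepdims=True));K=c["camera_matrix"]
    return s*[K[0,0],K[1,1]]+K[:2,2]
def ray(n,uv):
    c=C[n];K=c["camera_matrix"];d=(np.array(uv,float)-K[:2,2])/[K[0,0],K[1,1]];s=d.copy()
    for _ in range(20): s=d/(1+c["k1"]*(s@s))
    return -c["R"].T@c["t"], c["R"].T@np.r_[s,1]
def atz(n,uv,z):
    o,d=ray(n,uv); return o+d*(z-o[2])/d[2]
def tri(a,b):
    r=least_squares(lambda X:np.r_[proj("scene",X)[0]-a,proj("top",X)[0]-b],atz("top",b,.1)); return r.x,np.abs(r.fun).max()
def crop(n,im,box,k,name):
    x0,y0,x1,y1=box; cv2.imwrite("pics/"+name,cv2.resize(im[y0:y1,x0:x1,::-1],None,fx=k,fy=k,interpolation=cv2.INTER_CUBIC))
E
python3 - <<'E'
from h import *
a=read_camera("scene");b=read_camera("top")
crop("scene",a,(200,180,380,320),4,"s1.png");crop("top",b,(180,170,350,300),4,"t1.png")
for th in("rack","rack_face","nozzle","nozzle_slot","nozzle_socket","reel","kraft_tube","bulb"):
    r=[mark_of(n,th) for n in("scene","top")]
    q=[(x[0]["point"],round(x[0]["confidence"],2)) if x else None for x in r]
    print(th,q, tri(q[0][0],q[1][0]) if all(q) else None)
for n in("scene","top"):
    for x in spot_in(n,"hook"): print(n,x)
print(sense()["t"])
E
```

```text
rack [([241.8, 228.2], 0.67), ([241.1, 211.5], 0.59)] (array([0.5351124 , 0.18391849, 0.17427674]), np.float64(7.139350440563248))
rack_face [([449.9, 227.1], 0.61), ([233.9, 201.8], 0.75)] (array([ 0.43029975, -0.01998581,  0.19339336]), np.float64(105.74740005725374))
nozzle [([337.7, 271.9], 0.69), ([319.8, 250.8], 0.75)] (array([ 0.44916814, -0.01961165, -0.02754505]), np.float64(0.9342462791291268))
nozzle_slot [([339.7, 248.0], 0.9), ([319.5, 250.0], 0.61)] (array([ 0.44551394, -0.0185741 ,  0.08390876]), np.float64(0.020830763053254486))
nozzle_socket [([339.7, 278.0], 0.86), ([309.8, 275.7], 0.81)] (array([0.38175651, 0.00904773, 0.04873835]), np.float64(2.028234507291586))
reel [([307.0, 310.9], 0.68), ([267.5, 275.0], 0.97)] (array([ 0.37463667,  0.1170673 , -0.01804254]), np.float64(1.533959014092659))
kraft_tube [([234.1, 330.1], 0.63), ([201.1, 265.3], 0.71)] (array([ 0.3986694 ,  0.3013514 , -0.00492269]), np.float64(0.16419865322379223))
bulb [([448.4, 230.1], 0.53), ([445.3, 260.3], 0.84)] (array([ 0.42960208, -0.37339145, -0.02088066]), np.float64(0.40898893521159607))
scene {'point': [270.6, 219.5], 'confidence': 0.46}
top {'point': [259.4, 209.2], 'confidence': 0.5}
1.1
```

View pics/s1.png

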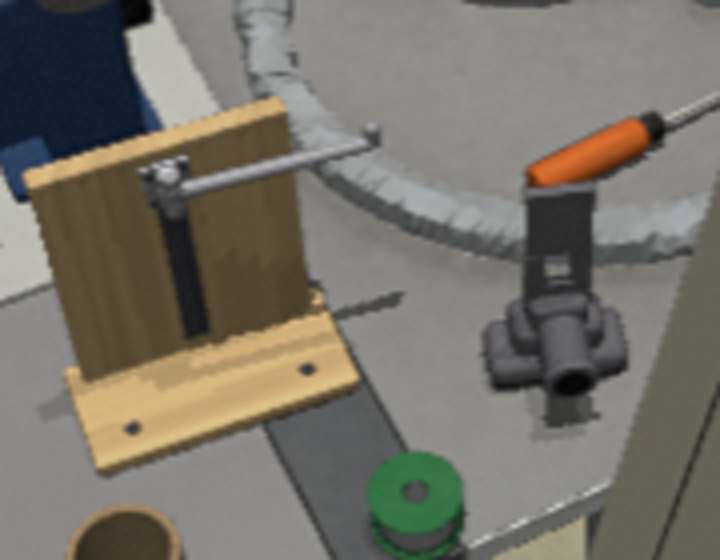

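View pics/t1.png

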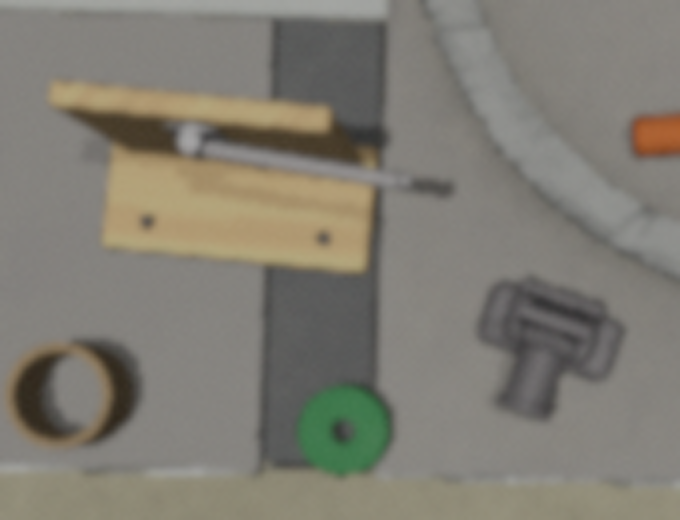

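```bash
cat > fit.py <<'E'
from h import *
S=lambda x,y:(200+x/4,180+y/4); T=lambda x,y:(180+x/4,170+y/4)
for n in C: print(n,"cam",-C[n]["R"].T@C[n]["t"])
def fit(obs,x0):
    def W(p,m): c,s=np.cos(p[2]),np.sin(p[2]); m=np.array(m)/1000; return np.array([p[0]+c*m[0]-s*m[1],p[1]+s*m[0]+c*m[1],m[2]])
    f=lambda p:np.concatenate([proj(n,W(p,m))[0]-uv for n,m,uv in obs])
    r=least_squares(f,x0,loss="soft_l1"); print(r.x,np.degrees(r.x[2]));print(f(r.x).reshape(-1,2).round(1).tolist()); return r.x
rk=fit([("scene",(-65,90,15),S(97,458)),("scene",(-65,-90,15),S(357,375)),("scene",(0,80,215),S(33,187)),("scene",(0,-80,215),S(288,111)),
 ("top",(-65,90,15),T(103,243)),("top",(-65,-90,15),T(368,270)),("top",(0,80,215),T(52,103)),("top",(0,-80,215),T(331,128)),("top",(15,80,215),T(52,82)),("top",(15,-80,215),T(331,107))],[.55,.18,0])
nz=fit([("scene",(-4,22,178),S(525,188)),("scene",(-4,-22,178),S(594,187)),("scene",(-4,0,102),S(557,267)),("scene",(-58,0,54),S(572,380)),
 ("top",(-58,0,54),T(525,412)),("top",(0,22,178),T(524,297)),("top",(0,-22,178),T(595,321))],[.45,-.02,0])
E
python3 fit.py
```

```text
scene cam [-0.237788    0.36996671  1.08676089]
top cam [0.39912744 0.00572176 1.21264122]
[ 0.5489344   0.19483757 -0.07286535] -4.174877000275377
[[0.2, 1.3], [1.3, -0.6], [-1.0, -0.9], [0.5, -1.8], [-0.5, 0.6], [-0.3, 0.4], [-0.9, 0.1], [-0.0, 0.9], [-0.1, -1.2], [0.7, -0.4]]
[ 0.44406726 -0.01595478 -0.3072063 ] -17.601624551382333
[[-0.1, 0.2], [0.5, -1.8], [0.3, -1.2], [0.0, -1.3], [-0.3, -1.0], [-0.7, 1.6], [-0.6, 1.8]]
```

```bash
cat > hook.py <<'E'
from h import *
rk=np.array([.5489,.1948,-.0729])
def RW(m):
    c,s=np.cos(rk[2]),np.sin(rk[2]); m=np.atleast_2d(m)/1000
    return np.c_[rk[0]+c*m[:,0]-s*m[:,1],rk[1]+s*m[:,0]+c*m[:,1],m[:,2]]
def hk(q,h,r,up=0,side=0): # side: behind (board side), mm
    return RW([-12-r*np.sin(q)+side*np.cos(q),-r*np.cos(q)-side*np.sin(q),h+up])
E
python3 - <<'E'
from hook import *
S=lambda x,y:np.array((200+x/4,180+y/4)); T=lambda x,y:np.array((180+x/4,170+y/4))
def pl(n,q,h,uv):
    a,b=proj(n,np.r_[hk(q,h,10),hk(q,h,120)]); d=(b-a)/np.linalg.norm(b-a); e=uv-a; return d[0]*e[1]-d[1]*e[0]
f=lambda p:np.r_[pl("scene",p[0],p[1],S(210,185)),pl("scene",p[0],p[1],S(350,148)),pl("top",p[0],p[1],T(230,153)),pl("top",p[0],p[1],T(380,178)),
 proj("scene",hk(p[0],p[1],125,17))[0]-S(373,125)]
r=least_squares(f,[.1,185]);print(r.x,r.fun)
q,h=r.x
for n,im in(("scene",cv2.imread("pics/scene0.png")),("top",cv2.imread("pics/top0.png"))):
    pts=[hk(q,h,0),hk(q,h,125),hk(q,h,125,17)]
    k=4; x0,y0,x1,y1=(200,180,380,320) if n=="scene" else (180,170,350,300)
    o=cv2.resize(im[y0:y1,x0:x1],None,fx=k,fy=k)
    P=[tuple(((proj(n,p)[0]-[x0,y0]+.5)*k).astype(int).tolist()) for p in pts]
    for a,b in zip(P,P[1:]): cv2.line(o,a,b,(0,0,255),1)
    cv2.imwrite(f"pics/ov_{n}.png",o)
a=[cv2.imread(f"pics/ov_{n}.png")[:420,:400] for n in("scene",)]+[cv2.imread("pics/ov_top.png")[:420,100:500]]
cv2.imwrite("pics/ov.png",np.hstack(a))
E
```

```text
[6.98704165e-02 1.81513431e+02] [ 0.03357021 -0.28479001  0.16942644  0.03187087  0.08670994 -0.21709872]
```

View pics/ov.png

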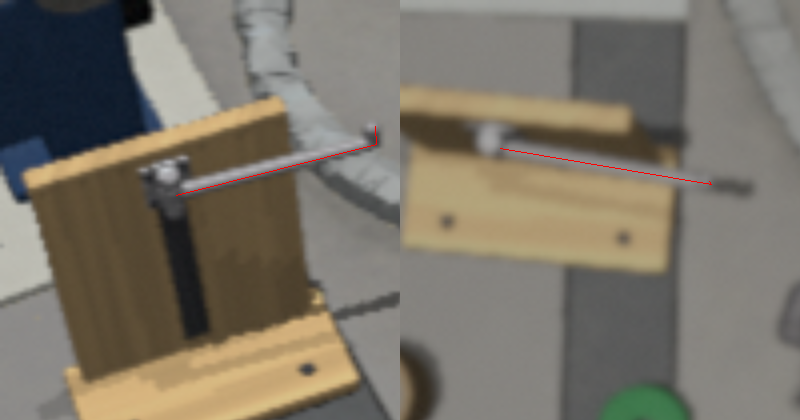

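```bash
python3 - <<'E'
from hook import *
for c in((400,296),(340,312)):
    X=atz("scene",(200+c[0]/4,180+c[1]/4),0); p=proj("top",X)[0]; print(X,p,(p-[180,170])*4)
print(proj("top",hk(.07,181.5,0)))
E
```

```text
[0.53439596 0.05620006 0.        ] [292.33747265 218.12966543] [449.34989058 192.51866174]
[0.5407643  0.09862746 0.        ] [276.92169545 215.40369699] [387.68678181 181.61478795]
[[229.52072597 206.71944861]]
```

```bash
cat > to.py <<'E'
from hook import *
from scipy.spatial.transform import Rotation as Ro
def down(yaw): # tool y at world yaw
    y=np.array([np.cos(yaw),np.sin(yaw),0]);z=np.array([0,0,-1.]);return np.c_[np.cross(y,z),y,z]
def to(*tgts):
    s=sense();R=s["tool_rot"];Rn=down(np.arctan2(R[1,1],R[0,1]))
    for P,yaw in tgts:
        P=np.ravel(P);print("off",(Rn.T@(P-s["position"])*100).round(2),"turn",np.degrees(Ro.from_matrix(R.T@down(yaw)).as_rotvec()).round(1),"world",P.round(4))
E
python3 - <<'E'
from to import *
y=rk[2]; e=hk(.07,181.5,105,-16.5,32)[0]
to(([.30,-.40,.31],y),([.42,-.10,.31],y),([*e[:2],.30],y),(e,y))
E
```

```text
off [ 10.7  -13.66  -7.87] turn [  0.   -0.  -61.3] world [ 0.3  -0.4   0.31]
off [ 34.07 -35.98  -7.87] turn [  0.   -0.  -61.3] world [ 0.42 -0.1   0.31]
off [ 53.99 -47.46  -6.87] turn [  0.   -0.  -61.3] world [0.5537 0.0872 0.3   ]
off [ 53.99 -47.46   6.63] turn [  0.   -0.  -61.3] world [0.5537 0.0872 0.165 ]
```

```bash
python3 -m crank '{"offset":[[5,-3,-7],[10.7,-6,-8],[13,-13,-8],[18,-18,-8],[24,-26,-8],[30,-31,-8],[34,-36,-8],[38,-39,-7.5]],"turn":[[0,0,-10],[0,0,-20],[0,0,-30],[0,0,-40],[0,0,-50],[0,0,-60],[0,0,-61.3],[0,0,-61.3]],"grip":[0,0,0,0,0,0,0,0]}'; python3 - <<'E'
from to import *
y=rk[2]; e=hk(.07,181.5,105,-16.5,32)[0]
to(([*e[:2],.30],y),(e,y)); print(sense()["joint_positions"].round(2))
E
```

```text
t: 2.1
position: [0.4151, -0.1276, 0.3096]
tool_rot: [[0.073, 0.997, 0.002], [0.997, -0.073, -0.001], [-0.001, 0.002, -1.0]]
ft_force: [0.1, -0.7, 0.2]
finger_gap: -0.0
off [22.44 12.24  0.96] turn [ 0.1  0.  -0. ] world [0.5537 0.0872 0.3   ]
off [22.44 12.24 14.46] turn [ 0.1  0.  -0. ] world [0.5537 0.0872 0.165 ]
[-0.45 -0.1  -0.28  1.39  0.    1.2 ]
```

```bash
python3 -m crank '{"offset":[[5.5,3,0],[11,6,0],[16.5,9,0.5],[22.4,12.2,1],[22.4,12.2,4],[22.4,12.2,9],[22.4,12.2,12],[22.4,12.2,12]],"turn":[[0,0,0],[0,0,0],[0,0,0],[0,0,0],[0,0,0],[0,0,0],[0,0,0],[0,0,0]],"grip":[0,0,0,0,0,0,0,0]}'; python3 - <<'E'
from to import *
y=rk[2]; e=hk(.07,181.5,105,-16.5,32)[0]
to((e,y)); print(sense()["joint_positions"].round(2))
a=read_camera("scene");b=read_camera("top")
crop("scene",a,(200,150,360,290),4,"s2a.png");crop("top",b,(180,140,350,280),4,"t2.png")
x=cv2.imread("pics/s2a.png");z=cv2.imread("pics/t2.png");cv2.imwrite("pics/m2.png",cv2.resize(np.hstack([x,z]),None,fx=.6,fy=.6))
E
```

```text
t: 3.1
position: [0.5502, 0.0851, 0.1861]
tool_rot: [[0.073, 0.997, -0.006], [0.997, -0.073, -0.0], [-0.001, -0.006, -1.0]]
ft_force: [-0.7, -0.1, 0.2]
finger_gap: -0.0002
off [0.23 0.33 2.11] turn [-0.4  0.  -0. ] world [0.5537 0.0872 0.165 ]
[ 0.04  0.19 -0.24  1.15 -0.    1.68]
```

View pics/m2.png

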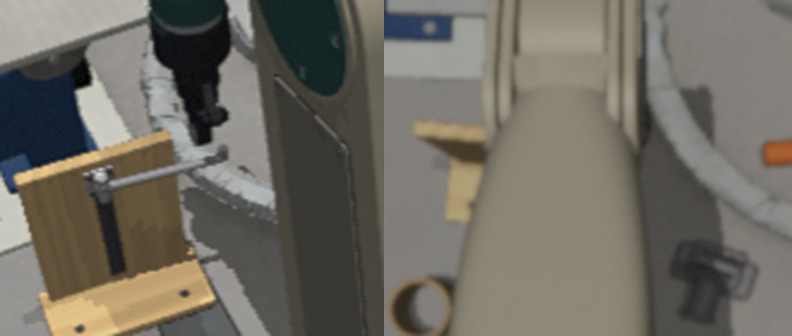

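```bash
python3 -m crank '{"offset":[[0.2,0.3,1],[0.2,0.3,2.1],[0.2,0.3,2.1]],"turn":[[0,0,0],[0,0,0],[0,0,0]],"grip":[0,0,0]}'; python3 - <<'E'
from to import *
y=rk[2]; 
to(*[(hk(q,181.5,103,-16.5,sd),y) for q,sd in((.07,21),(.25,21),(.45,21),(.65,22),(.85,22),(1.05,22),(1.2,22),(1.35,21),(1.45,20),(1.55,18))])
E
```

```text
t: 3.58
position: [0.5551, 0.0868, 0.167]
tool_rot: [[0.073, 0.997, -0.002], [0.997, -0.073, -0.0], [-0.0, -0.002, -1.0]]
ft_force: [-0.5, 0.4, 0.3]
finger_gap: -0.0
off [ 0.3  -1.23  0.2 ] turn [-0.1  0.  -0. ] world [0.543  0.0907 0.165 ]
off [ 0.22 -3.12  0.2 ] turn [-0.1  0.  -0. ] world [0.5242 0.0913 0.165 ]
off [ 0.53 -5.19  0.2 ] turn [-0.1  0.  -0. ] world [0.5037 0.096  0.165 ]
off [ 1.19 -7.09  0.2 ] turn [-0.1  0.  -0. ] world [0.4853 0.1039 0.165 ]
off [ 2.27 -8.89  0.2 ] turn [-0.1  0.  -0. ] world [0.4681 0.116  0.165 ]
off [  3.69 -10.45   0.2 ] turn [-0.1  0.  -0. ] world [0.4536 0.1312 0.165 ]
off [  4.94 -11.41   0.2 ] turn [-0.1  0.  -0. ] world [0.4449 0.1444 0.165 ]
off [  6.41 -12.2    0.2 ] turn [-0.1  0.  -0. ] world [0.4382 0.1597 0.165 ]
off [  7.49 -12.59   0.2 ] turn [-0.1  0.  -0. ] world [0.435  0.1708 0.165 ]
off [  8.7  -12.87   0.2 ] turn [-0.1  0.  -0. ] world [0.4331 0.1831 0.165 ]
```

```bash
python3 -m crank '{"offset":[[0.3,-1.2,0.2],[0.2,-2.2,0.2],[0.2,-3.1,0.2],[0.4,-4.2,0.2],[0.5,-5.2,0.2],[0.8,-6.2,0.2],[1.2,-7.1,0.2],[1.7,-8,0.2]],"turn":[[0,0,0],[0,0,0],[0,0,0],[0,0,0],[0,0,0],[0,0,0],[0,0,0],[0,0,0]],"grip":[0,0,0,0,0,0,0,0]}'; python3 - <<'E'
from to import *
y=rk[2]; 
to(*[(hk(q,181.5,103,-16.5,sd),y) for q,sd in((.85,22),(.95,22),(1.05,22),(1.2,22),(1.35,21),(1.45,20),(1.55,18))])
E
```

```text
t: 4.58
position: [0.4768, 0.1098, 0.166]
tool_rot: [[0.073, 0.997, 0.0], [0.997, -0.073, -0.0], [-0.0, 0.0, -1.0]]
ft_force: [3.9, -0.3, -0.2]
finger_gap: 0.0
off [ 0.55 -0.92  0.1 ] turn [ 0.  0. -0.] world [0.4681 0.116  0.165 ]
off [ 1.22 -1.73  0.1 ] turn [ 0.  0. -0.] world [0.4605 0.1232 0.165 ]
off [ 1.97 -2.47  0.1 ] turn [ 0.  0. -0.] world [0.4536 0.1312 0.165 ]
off [ 3.22 -3.44  0.1 ] turn [ 0.  0. -0.] world [0.4449 0.1444 0.165 ]
off [ 4.69 -4.22  0.1 ] turn [ 0.  0. -0.] world [0.4382 0.1597 0.165 ]
off [ 5.77 -4.62  0.1 ] turn [ 0.  0. -0.] world [0.435  0.1708 0.165 ]
off [ 6.98 -4.9   0.1 ] turn [ 0.  0. -0.] world [0.4331 0.1831 0.165 ]
```

```bash
python3 -m crank '{"offset":[[0.5,-0.9,0],[1.2,-1.7,0],[2,-2.5,0],[2.6,-3,0],[3.2,-3.4,0],[3.9,-3.8,0],[4.7,-4.2,0],[5.2,-4.4,0]],"turn":[[0,0,0],[0,0,0],[0,0,0],[0,0,0],[0,0,0],[0,0,0],[0,0,0],[0,0,0]],"grip":[0,0,0,0,0,0,0,0]}'; python3 - <<'E'
from to import *
y=rk[2]; 
a=read_camera("scene")
crop("scene",a,(200,150,360,290),4,"s3.png")
to(*[(hk(q,181.5,103,-16.5,sd),y) for q,sd in((1.35,21),(1.45,20),(1.55,18))])
E
```

```text
t: 5.58
position: [0.4367, 0.1651, 0.1658]
tool_rot: [[0.073, 0.997, -0.001], [0.997, -0.073, -0.0], [-0.001, -0.001, -1.0]]
ft_force: [2.4, -2.2, 0.3]
finger_gap: 0.0002
off [-0.56  0.2   0.08] turn [-0.1  0.   0. ] world [0.4382 0.1597 0.165 ]
off [ 0.52 -0.19  0.08] turn [-0.1  0.   0. ] world [0.435  0.1708 0.165 ]
off [ 1.73 -0.47  0.08] turn [-0.1  0.   0. ] world [0.4331 0.1831 0.165 ]
```

View pics/s3.png

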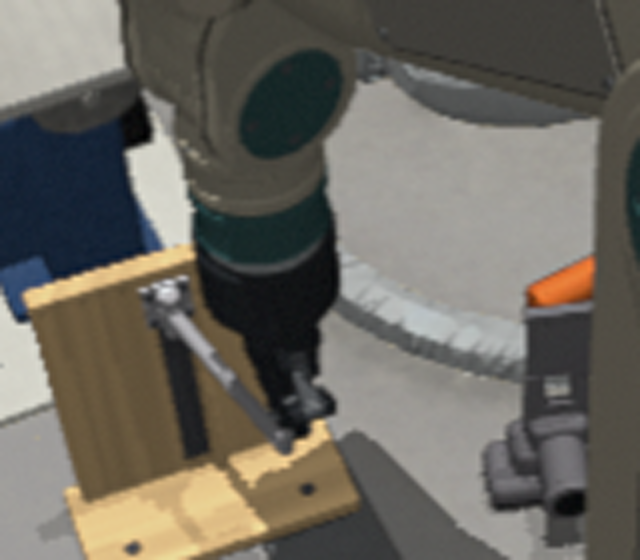

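```bash
python3 -m crank '{"offset":[[0.4,-0.2,0],[0.8,-0.3,0],[1.2,-0.4,0],[1.4,-0.4,0]],"turn":[[0,0,0],[0,0,0],[0,0,0],[0,0,0]],"grip":[0,0,0,0]}'; python3 -m crank '{"offset":[[0.3,0,0],[0.3,0,0]],"turn":[[0,0,0],[0,0,0]],"grip":[0,0]}';
```

```text
t: 6.12
position: [0.4338, 0.1791, 0.1658]
tool_rot: [[0.073, 0.997, -0.001], [0.997, -0.073, -0.0], [-0.0, -0.001, -1.0]]
ft_force: [1.2, -3.4, -1.5]
finger_gap: 0.0003
t: 6.38
position: [0.4338, 0.1821, 0.1657]
tool_rot: [[0.073, 0.997, -0.002], [0.997, -0.073, -0.0], [-0.0, -0.002, -1.0]]
ft_force: [0.1, -2.5, -0.6]
finger_gap: -0.0002
```

```bash
for i in 1 2 3 ; do python3 -m crank '{"offset":[[0.2,0,0],[0.2,0,0]],"turn":[[0,0,0],[0,0,0]],"grip":[0,0]}' | egrep 'posi|ft_|^t'; done
```

```text
t: 6.62
position: [0.4338, 0.184, 0.1656]
tool_rot: [[0.073, 0.997, -0.002], [0.997, -0.073, -0.0], [-0.0, -0.002, -1.0]]
ft_force: [-1.3, -2.8, -0.2]
t: 6.88
position: [0.4343, 0.1861, 0.1657]
tool_rot: [[0.073, 0.997, -0.001], [0.997, -0.073, -0.0], [-0.0, -0.001, -1.0]]
ft_force: [-1.7, -1.6, -1.0]
t: 7.12
position: [0.4348, 0.1881, 0.1659]
tool_rot: [[0.073, 0.997, -0.0], [0.997, -0.073, 0.0], [0.0, -0.0, -1.0]]
ft_force: [-2.0, -2.0, 0.1]
```

```bash
for i in 1 2 3 ; do python3 -m crank '{"offset":[[0.2,0,0],[0.2,0,0]],"turn":[[0,0,0],[0,0,0]],"grip":[0,0]}' | egrep 'posi|ft_|^t:'; done
```

```text
t: 7.38
position: [0.435, 0.1901, 0.1659]
ft_force: [-2.5, -2.8, -0.0]
t: 7.62
position: [0.4351, 0.1916, 0.1659]
ft_force: [-2.0, -5.1, -0.0]
t: 7.88
position: [0.4351, 0.1927, 0.1657]
ft_force: [-2.7, -5.9, 0.6]
```

```bash
for i in 1 2 ; do python3 -m crank '{"offset":[[0.2,0,0],[0.2,0,0]],"turn":[[0,0,0],[0,0,0]],"grip":[0,0]}' | egrep 'posi|ft_|^t:'; done
```

```text
t: 8.12
position: [0.4351, 0.1939, 0.1656]
ft_force: [-1.3, -9.5, 0.9]
t: 8.38
position: [0.4352, 0.195, 0.1656]
ft_force: [-2.3, -11.7, 0.2]
```

```bash
python3 -m crank '{"offset":[[-1,0,0],[-4,0,0],[-4,0,-4]],"turn":[[0,0,0],[0,0,0],[0,0,0]],"grip":[0,0,0]}' | egrep 'posi|ft_|^t:'; python3 - <<'E'
from to import *
a=read_camera("scene");b=read_camera("top")
crop("scene",a,(200,180,380,320),4,"s4.png");crop("top",b,(180,170,350,300),4,"t4.png")
E
```

```text
t: 8.75
position: [0.4309, 0.1573, 0.2039]
ft_force: [-0.1, 0.3, -0.3]
```

View pics/s4.png

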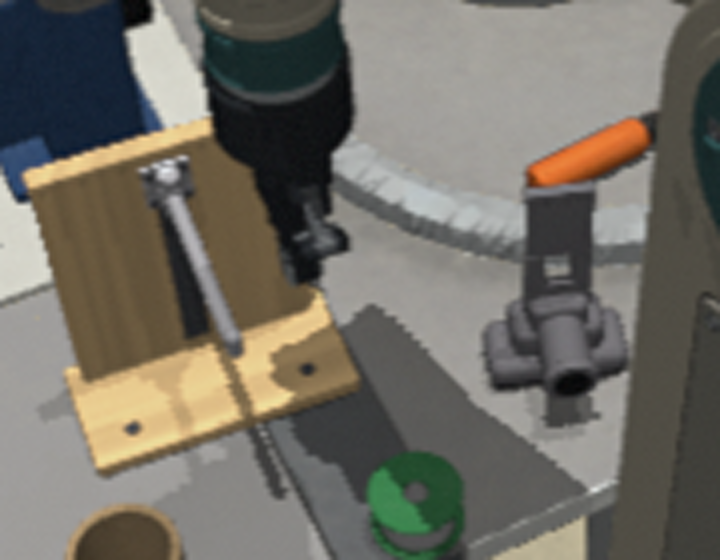

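View pics/t4.png

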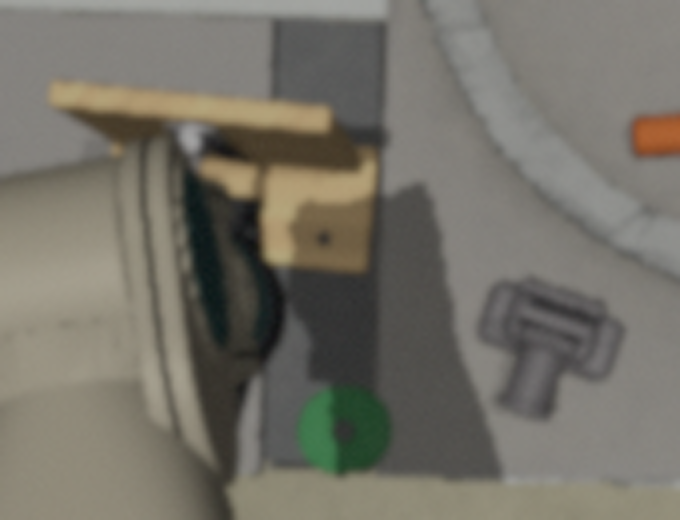

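```bash
python3 -m crank '{"offset":[[2,1.2,-0.3],[4.6,1.2,-0.3],[4.6,1.2,0.5],[4.6,1.2,0.8],[4.6,1.2,1]],"turn":[[0,0,0],[0,0,0],[0,0,0],[0,0,0],[0,0,0]],"grip":[0,0,0,0,0]}' | egrep 'posi|ft_|^t:'; for i in 1 2 3 ; do python3 -m crank '{"offset":[[0,0,0.2],[0,0,0.2]],"turn":[[0,0,0],[0,0,0]],"grip":[0,0]}' | egrep 'posi|ft_|^t:'; done
```

```text
t: 9.48
position: [0.4477, 0.2026, 0.1954]
ft_force: [-0.5, 1.2, -0.8]
t: 9.72
position: [0.448, 0.2027, 0.1939]
ft_force: [-0.6, -0.3, 0.3]
t: 9.98
position: [0.4482, 0.203, 0.192]
ft_force: [0.4, -0.1, 0.7]
t: 10.22
position: [0.4483, 0.2032, 0.1905]
ft_force: [-0.5, -0.3, 4.9]
```

```bash
python3 -m crank '{"offset":[[0,0,0.1],[0,0,0.1]],"turn":[[0,0,0],[0,0,0]],"grip":[0,0]}' | egrep 'posi|ft_|^t:'; python3 -m crank '{"offset":[[0,0,-4],[0,-2,-7]],"turn":[[0,0,0],[0,0,0]],"grip":[0,0]}' | egrep 'posi|ft_|^t:';python3 - <<'E'
from to import *
ny=-.307
to(([.40,.05,.27],ny),([.444,-.016,.27],ny),([.444,-.016,.136],ny))
E
```

```text
t: 10.48
position: [0.4483, 0.2032, 0.1897]
ft_force: [-1.7, -0.5, 6.6]
t: 10.72
position: [0.429, 0.2046, 0.2597]
ft_force: [-0.2, 0.2, 0.3]
off [-15.63  -1.75  -1.03] turn [ 0.  -0.  13.4] world [0.4  0.05 0.27]
off [-21.89   3.13  -1.03] turn [ 0.  -0.  13.4] world [ 0.444 -0.016  0.27 ]
off [-21.89   3.13  12.37] turn [ 0.  -0.  13.4] world [ 0.444 -0.016  0.136]
```

```bash
python3 - <<'E'
from hook import *
for h in(181.5,187):
    for q in (1.5,1.571):
        print(h,q,[((proj("scene",hk(q,h,r,u))[0]-[200,180]+.5)*4).round(0).tolist() for r,u in((20,0),(60,0),(100,0),(125,0),(125,17))])
E
python3 -m crank '{"offset":[[-5,-1,-1],[-10,-1.8,-1],[-15.6,-1.8,-1],[-21.9,3.1,-1],[-21.9,3.1,-1]],"turn":[[0,0,5],[0,0,13.4],[0,0,13.4],[0,0,13.4],[0,0,13.4]],"grip":[0.3,0.5,0.5,0.5,0.5]}' | egrep 'posi|ft_|^t:|gap'
python3 - <<'E'
from to import *
a=read_camera("scene");b=read_camera("top")
crop("scene",a,(200,180,380,320),4,"s5.png");crop("top",b,(180,170,350,300),4,"t5.png")
to(([.444,-.016,.27],-.307))
E
```

```text
181.5 1.5 [[189.0, 219.0], [214.0, 266.0], [240.0, 315.0], [257.0, 346.0], [254.0, 328.0]]
181.5 1.571 [[187.0, 219.0], [207.0, 268.0], [228.0, 319.0], [242.0, 352.0], [239.0, 334.0]]
187 1.5 [[188.0, 213.0], [213.0, 260.0], [239.0, 309.0], [256.0, 341.0], [253.0, 322.0]]
187 1.571 [[186.0, 214.0], [206.0, 262.0], [227.0, 313.0], [241.0, 346.0], [238.0, 328.0]]
t: 11.35
position: [0.4443, -0.0187, 0.2687]
ft_force: [0.2, 0.2, -0.3]
finger_gap: 0.0427
off [ 0.13 -0.   -0.15] turn [-0.  -0.  -0.2] world [ 0.444 -0.016  0.27 ]
```

View pics/s5.png

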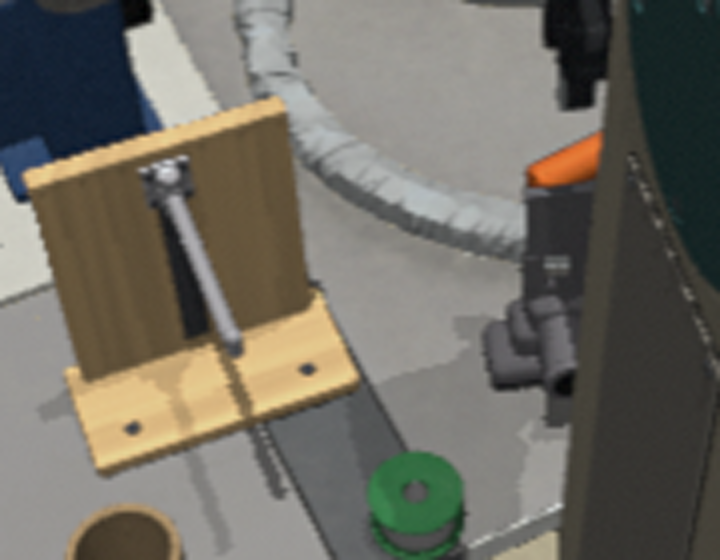

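View pics/t5.png

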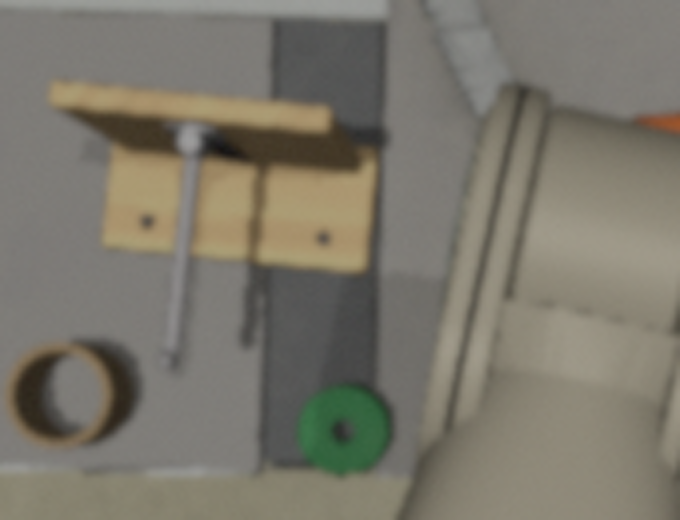

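```bash
python3 - <<'E'
from to import *
b=read_camera("top"); cv2.imwrite("pics/top6.png",b[:,:,::-1])
g=b.astype(float).mean(2)
crop("top",b,(200,185,260,275),8,"t6.png")
# bright rod centre per row
hsv=cv2.cvtColor(b,cv2.COLOR_RGB2HSV)
L=[]
for v in range(210,258):
    u0=np.interp(v,[205,260],[227.5,222.5]); us=np.arange(int(u0)-6,int(u0)+8)
    print(v,int(u0)-6,g[v,us].astype(int).tolist(),hsv[v,us,1].tolist()) if v%6==0 else 0
E
```

```text
210 221 [128, 126, 123, 123, 121, 124, 127, 123, 110, 100, 104, 107, 106, 102] [94, 94, 96, 88, 68, 31, 10, 8, 24, 63, 90, 97, 99, 98]
216 220 [146, 147, 146, 144, 137, 131, 135, 134, 122, 116, 123, 131, 135, 140] [84, 84, 84, 83, 71, 43, 15, 7, 20, 57, 87, 91, 90, 89]
222 219 [144, 146, 146, 144, 141, 135, 135, 134, 127, 116, 121, 132, 141, 145] [84, 84, 84, 83, 77, 56, 22, 6, 12, 40, 79, 88, 86, 83]
228 219 [142, 142, 142, 141, 136, 135, 135, 129, 116, 111, 120, 131, 138, 139] [90, 90, 89, 83, 67, 29, 9, 10, 27, 70, 90, 93, 91, 92]
234 218 [118, 120, 121, 119, 119, 123, 133, 134, 119, 105, 104, 112, 120, 124] [19, 20, 18, 24, 22, 12, 6, 6, 8, 23, 45, 50, 50, 51]
240 218 [123, 122, 122, 119, 122, 132, 136, 124, 108, 104, 106, 115, 120, 123] [12, 12, 12, 15, 8, 6, 6, 6, 7, 12, 14, 11, 12, 12]
246 217 [123, 124, 123, 122, 123, 129, 135, 130, 113, 102, 105, 113, 120, 123] [12, 12, 12, 12, 10, 6, 6, 6, 7, 12, 12, 13, 10, 14]
252 217 [123, 123, 122, 121, 123, 133, 134, 119, 104, 106, 113, 121, 124, 125] [12, 10, 12, 10, 8, 6, 6, 6, 10, 12, 15, 12, 14, 14]
```

View pics/t6.png

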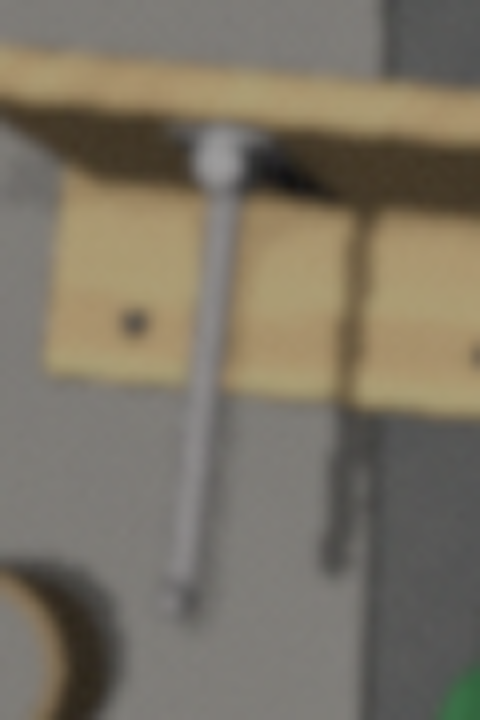

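```bash
python3 - <<'E'
from to import *
d=np.array([(210,227.6),(216,226.9),(222,226.2),(228,225.5),(234,224.7),(240,224.2),(246,223.5),(252,222.9)])
p=np.polyfit(d[:,0],d[:,1],1)
W=np.array([atz("top",(np.polyval(p,v),v),.187) for v in(210,232,258)]);print(W.round(4))
e=W[2]-W[0];print("yaw of rod",np.degrees(np.arctan2(-e[1],-e[0])))
print("tip row260",atz("top",(222.5,260),.2).round(4), "model r=125 tip",hk(1.571,187,125,17).round(4), hk(1.571,187,95).round(4))
to(([.444,-.016,.136],-.307))
E
```

```text
[[0.5284 0.1989 0.187 ]
 [0.4772 0.2028 0.187 ]
 [0.417  0.2074 0.187 ]]
yaw of rod -4.332147395209662
tip row260 [0.4122 0.2039 0.2   ] model r=125 tip [[0.4123 0.2048 0.204 ]] [[0.4422 0.2026 0.187 ]]
off [ 0.05  0.11 13.24] turn [-0.1 -0.  -0.1] world [ 0.444 -0.016  0.136]
```

```bash
python3 -m crank '{"offset":[[0,0.1,4],[0,0.1,8],[0,0.1,11],[0,0.1,13.2],[0,0.1,13.2]],"turn":[[0,0,0],[0,0,0],[0,0,0],[0,0,0],[0,0,0]],"grip":[0.5,0.5,0.5,0.5,0.5]}' | egrep 'posi|ft_|^t:|gap'
python3 - <<'E'
from to import *
a=read_camera("scene");b=read_camera("top")
crop("scene",a,(290,180,400,300),6,"s7.png");
E
```

```text
t: 12.12
position: [0.4412, -0.0145, 0.1351]
ft_force: [-0.1, -0.1, -0.5]
finger_gap: 0.0428
```

View pics/s7.png

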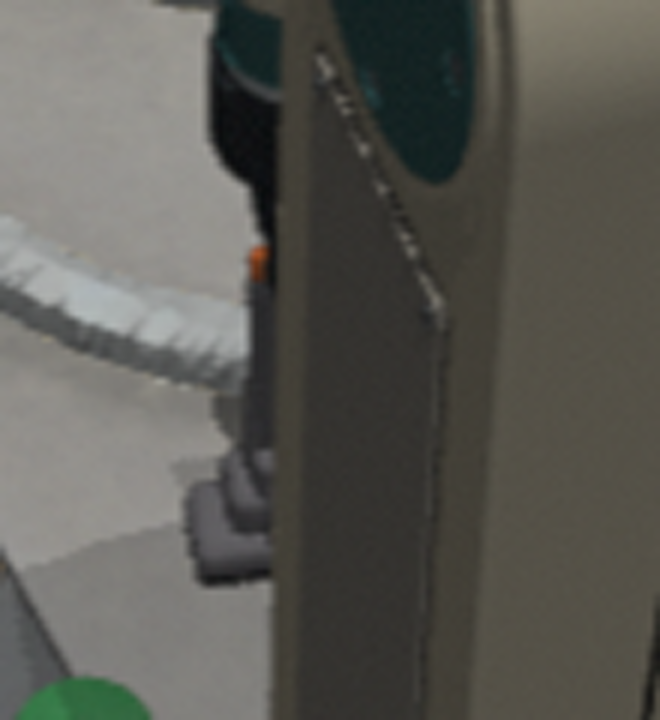

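```bash
python3 -m crank '{"offset":[[0,0,0],[0,0,0],[0,0,0],[0,0,0],[0,0,0],[0,0,0]],"turn":[[0,0,0],[0,0,0],[0,0,0],[0,0,0],[0,0,0],[0,0,0]],"grip":[0.3,0.2,0.1,0,0,0]}' 40| egrep 'posi|ft_|^t:|gap'
python3 -m crank '{"offset":[[0,0,-1],[0,0,-3],[0,0,-3]],"turn":[[0,0,0],[0,0,0],[0,0,0]],"grip":[0,0,0]}' | egrep 'posi|ft_|^t:|gap'
```

```text
t: 12.98
position: [0.444, -0.0164, 0.1375]
ft_force: [-1.7, 1.4, 5.1]
finger_gap: 0.0074
t: 13.35
position: [0.4456, -0.0169, 0.1684]
ft_force: [0.4, -0.5, -2.1]
finger_gap: 0.0078
```

```bash
python3 - <<'E'
from to import *
y=np.radians(-4.33)
to(([.38,.08,.245],y),([.380,.2102,.2285],y))
E
```

```text
off [ 7.25 -9.18 -7.66] turn [  0.2   0.  -13.3] world [0.38  0.08  0.245]
off [ 19.66 -13.12  -6.01] turn [  0.2   0.  -13.3] world [0.38   0.2102 0.2285]
```

```bash
python3 -m crank '{"offset":[[1.5,-2,-4],[4,-5.5,-6.5],[7.2,-9.2,-7.6],[11,-10.6,-7],[15,-11.8,-6.5],[18,-12.6,-6],[19.7,-13.1,-6],[19.7,-13.1,-6]],"turn":[[0,0,-3],[0,0,-7],[0,0,-11],[0,0,-13.3],[0,0,-13.3],[0,0,-13.3],[0,0,-13.3],[0,0,-13.3]],"grip":[0,0,0,0,0,0,0,0]}' | egrep 'posi|ft_|^t:|gap'
python3 - <<'E'
from to import *
a=read_camera("scene");b=read_camera("top")
crop("scene",a,(200,180,320,300),6,"s8.png");crop("top",b,(180,170,300,300),5,"t8.png")
y=np.radians(-4.33)
to(([.380,.2102,.2285],y))
for t in("nozzle_slot","nozzle_socket"):
    print(t,mark_of("scene",t)[:1])
E
```

```text
t: 14.35
position: [0.3782, 0.2115, 0.226]
ft_force: [0.8, -0.4, -1.7]
finger_gap: 0.0074
off [-0.01  0.17 -0.22] turn [-0.1  0.1  0.1] world [0.38   0.2102 0.2285]
nozzle_slot [{'point': [264.6, 280.2], 'confidence': 0.92}]
nozzle_socket [{'point': [273.4, 308.7], 'confidence': 0.95}]
```

View pics/s8.png

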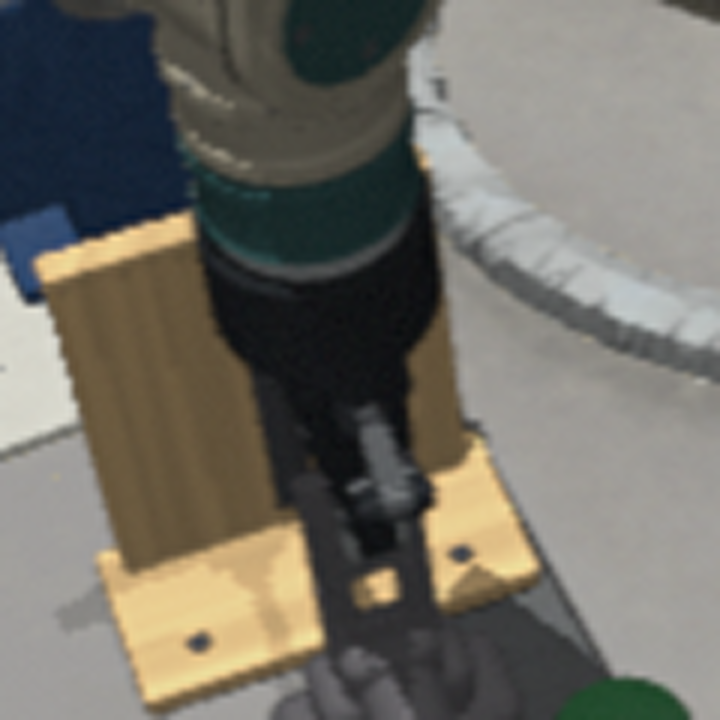

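View pics/t8.png

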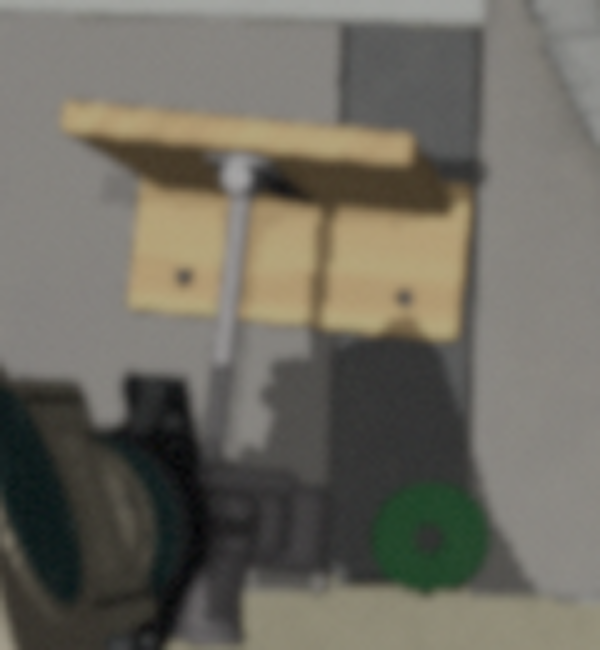

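```bash
python3 - <<'E'
from to import *
P=sense()["position"];y=np.radians(-4.33)
R2=np.array([[np.cos(y),-np.sin(y)],[np.sin(y),np.cos(y)]])
def W(m): return np.r_[P[:2]+R2@(np.array(m[:2])/1000),P[2]-.1375+m[2]/1000]
print(P)
for m in((0,0,102),(-4,0,102),(-4,22,102),(-4,-22,102),(-4,8,102),(-4,-8,102),(-4,0,116),(-4,0,88),(-58,0,54)):
    p=proj("scene",W(m))[0];print(m,p.round(1),((p-[200,180]+.5)*6).round(0),"top",((proj("top",W(m))[0]-[180,170]+.5)*5).round(0))
# rack points
for m in((-65,90,15),(-65,-90,15),(0,80,215),(-65,0,15)): print(m,((proj("scene",RW(m))[0]-[200,180]+.5)*6).round(0))
E
```

```text
[0.37848769 0.21019381 0.22664817]
(0, 0, 102) [263.2 276.9] [382. 584.] top [202. 526.]
(-4, 0, 102) [263.7 278.3] [385. 593.] top [201. 535.]
(-4, 22, 102) [254.1 281.5] [328. 612.] top [153. 530.]
(-4, -22, 102) [273.3 275.1] [443. 573.] top [249. 540.]
(-4, 8, 102) [260.3 279.5] [365. 600.] top [184. 533.]
(-4, -8, 102) [267.2 277.1] [406. 586.] top [219. 537.]
(-4, 0, 116) [263.1 274.6] [382. 571.] top [195. 535.]
(-4, 0, 88) [264.4 281.9] [389. 614.] top [207. 534.]
(-58, 0, 54) [273.7 309.3] [445. 779.] top [209. 646.]
(-65, 90, 15) [150. 698.]
(-65, -90, 15) [547. 562.]
(0, 80, 215) [ 47. 278.]
(-65, 0, 15) [352. 629.]
```

```bash
python3 -m crank '{"offset":[[0,0.7,-0.2],[0,1.7,-0.2],[0,1.7,-0.2],[0,1.7,-0.2]],"turn":[[0,0,0],[0,0,0],[0,0,0],[0,0,0]],"grip":[0,0,0,0]}' | egrep 'posi|ft_|^t:|gap'
python3 - <<'E'
from to import *
print(sense()["position"])
a=read_camera("scene");b=read_camera("top")
crop("scene",a,(230,230,300,310),8,"s9.png");crop("top",b,(180,170,300,300),5,"t9.png")
print(sense()["position"])
E
```

```text
t: 15.05
position: [0.3957, 0.2095, 0.2289]
ft_force: [0.5, 0.2, -2.4]
finger_gap: 0.0076
[0.39565177 0.20948956 0.22886997]
[0.39537955 0.20958879 0.22882671]
```

View pics/s9.png

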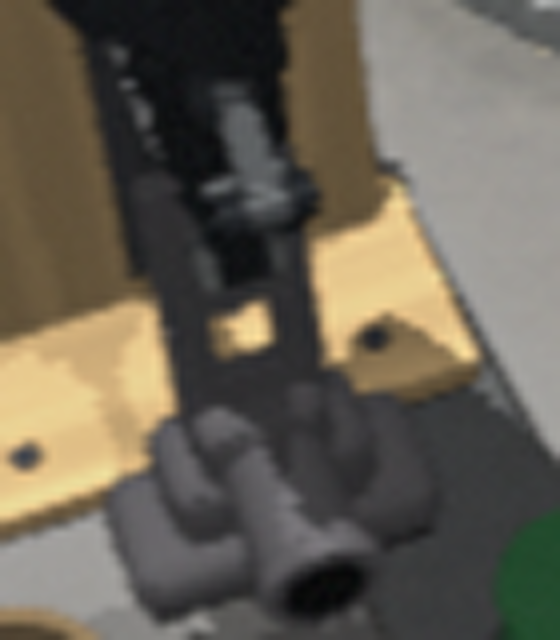

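View pics/t9.png

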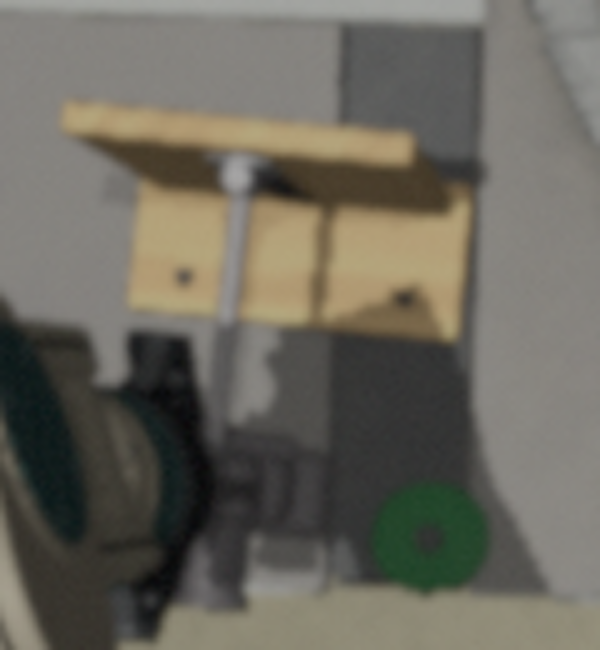

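```bash
for i in 1 2 3 4; do python3 -m crank '{"offset":[[0,0.3,0],[0,0.6,0],[0,0.6,0]],"turn":[[0,0,0],[0,0,0],[0,0,0]],"grip":[0,0,0]}' | egrep 'posi|ft_|^t:'; done
```

```text
t: 15.52
position: [0.4019, 0.2092, 0.229]
ft_force: [0.8, 0.5, -2.2]
t: 15.9
position: [0.4079, 0.2088, 0.229]
ft_force: [1.2, 0.7, -2.2]
t: 16.27
position: [0.4139, 0.2083, 0.229]
ft_force: [-0.1, 0.1, -0.9]
t: 16.65
position: [0.4198, 0.2079, 0.229]
ft_force: [0.0, -0.5, -2.6]
```

```bash
python3 -m crank '{"offset":[[0,0.5,0],[0,1,0],[0,1.5,0],[0,1.5,0]],"turn":[[0,0,0],[0,0,0],[0,0,0],[0,0,0]],"grip":[0,0,0,0]}' | egrep 'posi|ft_|^t:';  python3 -m crank '{"offset":[[0,0.5,0],[0,1,0],[0,1.5,0],[0,1.5,0]],"turn":[[0,0,0],[0,0,0],[0,0,0],[0,0,0]],"grip":[0,0,0,0]}' | egrep 'posi|ft_|^t:'
python3 - <<'E'
from to import *
a=read_camera("scene");b=read_camera("top")
crop("scene",a,(210,200,290,290),8,"s10.png");crop("top",b,(180,170,300,300),5,"t10.png")
E
```

```text
t: 17.15
position: [0.435, 0.2067, 0.229]
ft_force: [-0.1, 0.1, -1.8]
t: 17.65
position: [0.4499, 0.2056, 0.229]
ft_force: [-1.1, 0.2, -1.3]
```

View pics/s10.png

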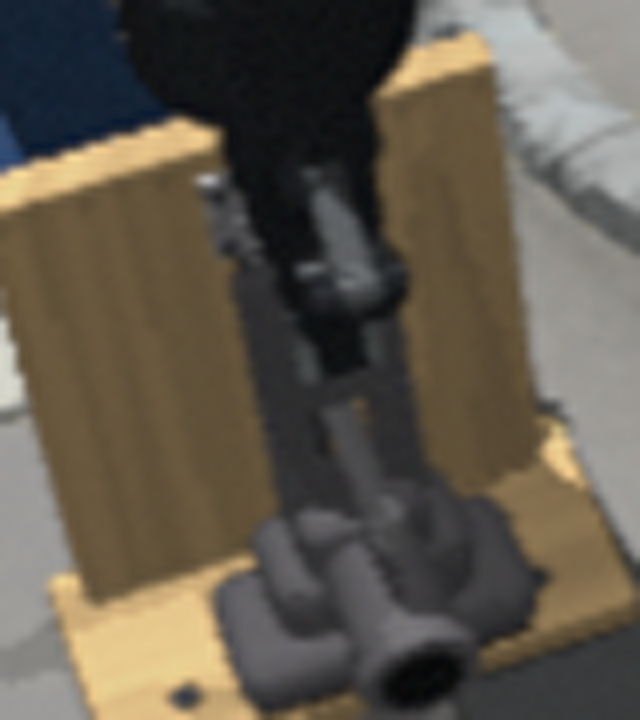

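View pics/t10.png

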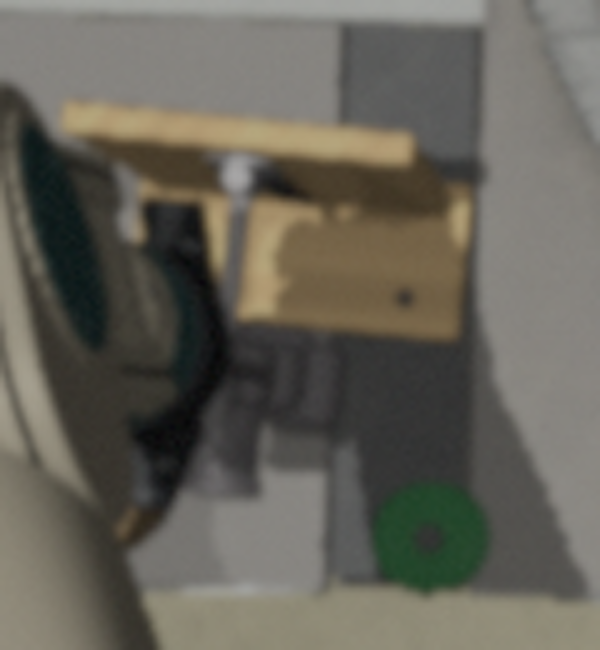

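```bash
python3 -m crank '{"offset":[[0,0,0.3],[0,0,0.6],[0,0,0.9],[0,0,1.1],[0,0,1.1]],"turn":[[0,0,0],[0,0,0],[0,0,0],[0,0,0],[0,0,0]],"grip":[0,0,0,0,0]}' | egrep 'posi|ft_|^t:'; for i in 1 2 3 4; do python3 -m crank '{"offset":[[0,0,0.1],[0,0,0.1]],"turn":[[0,0,0],[0,0,0]],"grip":[0,0]}' | egrep 'posi|ft_|^t:'; done
```

```text
t: 18.38
position: [0.4493, 0.2056, 0.2177]
ft_force: [-0.3, 0.7, -1.9]
t: 18.62
position: [0.4495, 0.2056, 0.217]
ft_force: [-0.0, 0.2, -3.2]
t: 18.88
position: [0.4494, 0.2056, 0.2159]
ft_force: [-0.2, -0.2, -1.6]
t: 19.12
position: [0.4494, 0.2056, 0.2149]
ft_force: [0.3, -0.1, -1.9]
t: 19.38
position: [0.4494, 0.2056, 0.2139]
ft_force: [0.7, -0.3, -2.1]
```

```bash
for i in 1 2 3; do python3 -m crank '{"offset":[[0,0,0.1],[0,0,0.1]],"turn":[[0,0,0],[0,0,0]],"grip":[0,0]}' | egrep 'posi|ft_|^t:'; done
```

```text
t: 19.62
position: [0.4495, 0.2057, 0.2131]
ft_force: [-1.1, 0.1, -0.4]
t: 19.88
position: [0.4496, 0.2057, 0.2123]
ft_force: [-0.5, -0.7, 0.9]
t: 20.12
position: [0.4496, 0.2057, 0.2114]
ft_force: [-1.7, -0.1, 2.5]
```

```bash
python3 -m crank '{"offset":[[0,0,-0.1],[0,0,-0.1],[0,0,-0.1],[0,0,-0.1],[0,0,-0.1],[0,0,-0.1]],"turn":[[0,0,0],[0,0,0],[0,0,0],[0,0,0],[0,0,0],[0,0,0]],"grip":[0,0.1,0.15,0.25,0.4,0.4]}' | egrep 'posi|ft_|^t:|gap'
python3 - <<'E'
from to import *
a=read_camera("scene");b=read_camera("top")
crop("scene",a,(210,200,290,290),8,"s11.png")
E
```

```text
t: 20.88
position: [0.4495, 0.2056, 0.2119]
ft_force: [1.6, -0.5, 0.9]
finger_gap: 0.0344
```

View pics/s11.png

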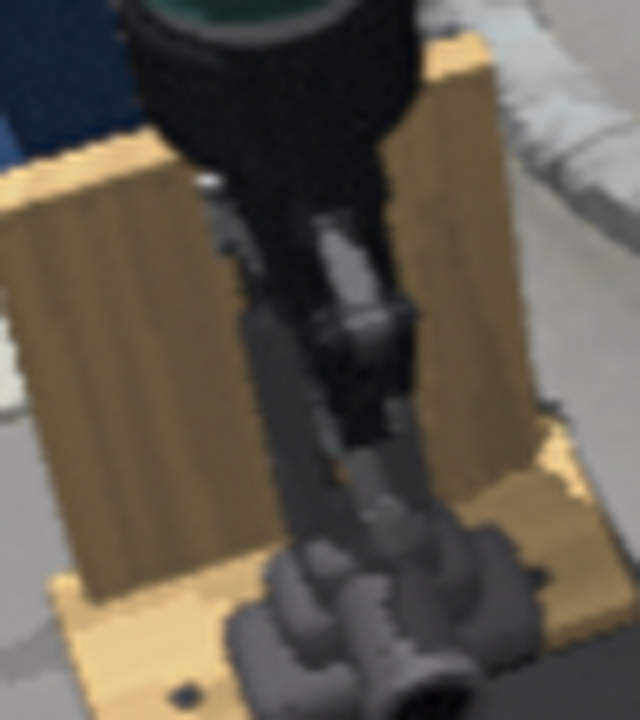

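Nozzle hangs on the rod. Rise straight up, then away.

```bash
python3 -m crank '{"offset":[[0,0,-0.5],[0,0,-1.5],[0,0,-3.5],[0,0,-6],[0,0,-10],[-5,0,-13],[-11,0,-13],[-17,0,-13]],"turn":[[0,0,0],[0,0,0],[0,0,0],[0,0,0],[0,0,0],[0,0,0],[0,0,0],[0,0,0]],"grip":[0.4,0.4,0.4,0.4,0.4,0.4,0.4,0.4]}' | egrep 'posi|ft_|^t:|gap'
python3 -m crank '{"offset":[[-6,0,0],[-12,0,0],[-18,0,0],[-18,0,0]],"turn":[[0,0,0],[0,0,0],[0,0,0],[0,0,0]],"grip":[0.4,0.4,0.4,0.4]}' | egrep 'posi|ft_|^t:|gap'
python3 - <<'E'
from to import *
a=read_camera("scene");b=read_camera("top")
crop("scene",a,(200,180,380,320),4,"s12.png");crop("top",b,(180,150,350,300),4,"t12.png")
E
```

```text
t: 21.98
position: [0.4371, 0.0347, 0.3438]
ft_force: [0.9, -0.5, 0.6]
finger_gap: 0.034
t: 22.48
position: [0.423, -0.1471, 0.3427]
ft_force: [0.0, 0.3, 0.1]
finger_gap: 0.0341
```

View pics/s12.png

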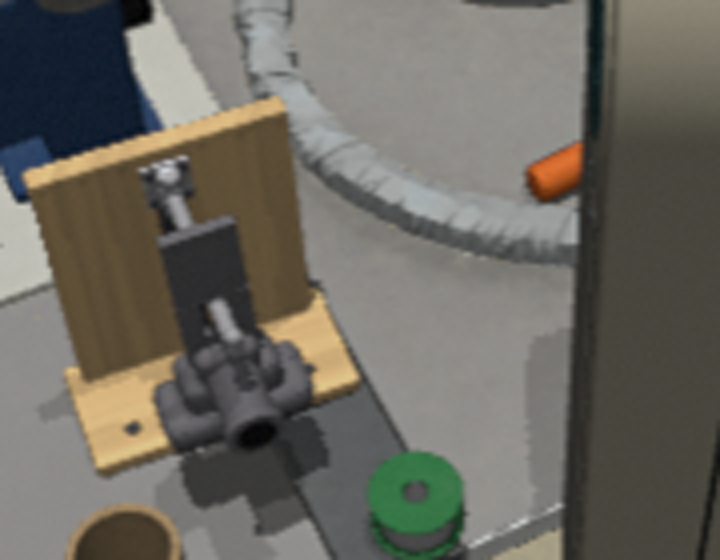

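View pics/t12.png

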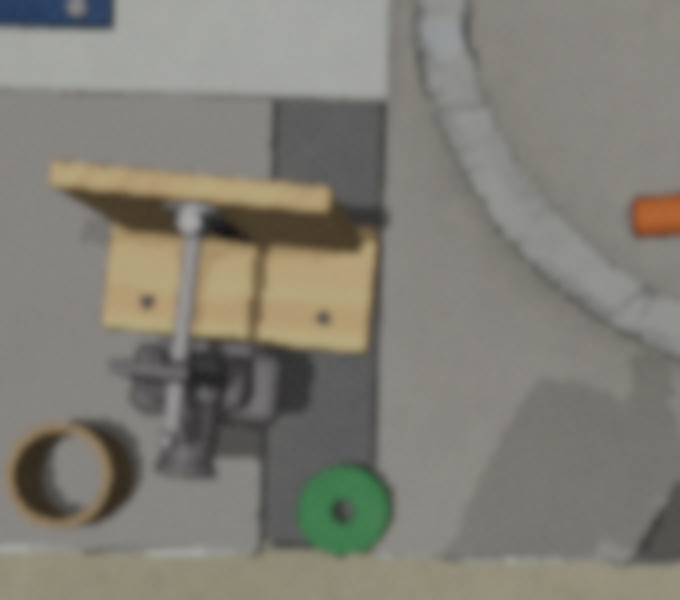

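```bash
python3 -m crank '{"offset":[[0,0,0],[0,0,0],[0,0,0],[0,0,0],[0,0,0],[0,0,0],[0,0,0],[0,0,0]],"turn":[[0,0,0],[0,0,0],[0,0,0],[0,0,0],[0,0,0],[0,0,0],[0,0,0],[0,0,0]],"grip":[0.4,0.4,0.4,0.4,0.4,0.4,0.4,0.4]}' | egrep 'posi|ft_|^t:'
python3 - <<'E'
from to import *
a=read_camera("scene");b=read_camera("top")
old=cv2.imread("pics/top0.png")[:,:,::-1]
crop("scene",a,(200,180,380,320),4,"s13.png")
d=np.abs(cv2.imread("pics/s13.png").astype(int)-cv2.imread("pics/s12.png"))[200:450,150:320];print("motion",d.mean(),d.max())
for n,(u0,u1,v0,v1) in dict(reel=(250,280,262,292),tube=(178,215,250,290),bulb=(430,465,235,292)).items():
    print(n,np.abs(b[v0:v1,u0:u1].astype(int)-old[v0:v1,u0:u1]).mean())
L=[]
hsv=cv2.cvtColor(b,cv2.COLOR_RGB2HSV)[:,:,1].astype(float)
for v in range(210,231,2):
    u=np.arange(220,233); w=np.clip(40-hsv[v,u],0,None); L.append((v,(w*u).sum()/w.sum()))
p=np.polyfit(*np.array(L).T,1);A=[atz("top",(np.polyval(p,v),v),.187) for v in(210,230)];e=A[0]-A[1];print("rod yaw",np.degrees(np.arctan2(e[1],e[0])))
print(sign_off())
E
```

```text
t: 23.58
position: [0.4233, -0.1434, 0.342]
ft_force: [-0.2, 0.7, -0.0]
motion 0.7879607843137255 8
reel 1.2766666666666666
tube 1.4774774774774775
bulb 22.984294068504596
rod yaw -4.429476091287203
the job is handed in; nothing more can be done
None
```

```bash
python3 - <<'E'
from to import *
try:
    b=read_camera("top"); crop("top",b,(400,200,500,300),5,"t14.png")
except Exception as e: print(e)
E
ls pics/t14.png
```

```text
the job is handed in; nothing more can be donels: cannot access 'pics/t14.png': No such file or directory
```

The grey nozzle is hanging on the swung-out hook by its slot, with the pipe socket facing away from the board, and the job is handed in at about 24 s of the 72 s allowed.

- **Hook:** I pushed it out with closed fingers until the force rose at the hard stop, to about 12 N. The last picture puts the rod at a yaw of −4.4°. The board's fitted yaw is −4.2°, so the hook is square within measuring error.
- **Hanging:** I felt the top of the arm at about 192 mm, gripped the tab, passed the slot over the lip without any contact force, and lowered it. It seated with about 2.5 N. I then released it and moved the arm clear.
- **Height disagreement:** the pictures first gave the arm's centre line as 181.5 mm and touch gave 187 mm. I used the touch value, and the slot fitted and seated where it predicted.
- **Last checks:** the nozzle was still over the last second, and the pictures of the reel and the tube had not changed.
- **Bulb not confirmed:** the picture around the bulb differed from the first one (mean difference 23). I think this is the parked arm or its shadow, because no move came near the bulb at its height. I had already handed in and could not look again.

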